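# Find the concealed catch of the cutlery box

### The job

The flap of the low wooden cutlery box is held shut by a concealed catch: one of the five look-alike square tiles let into the front of its top is a push button, the other four are solid. Feel along the tiles with a fingertip until you find the one that gives, and press it in so that the flap springs open by itself, then take the hand away. Do not force or prise the flap, do not ram the box, grasp nothing, and leave the jars, shaker and mug round the box where they stand.

Things in the scene. Friction and masses are not known exactly. Their poses are not given: they have to be found in the camera images.
- box: low brown wooden cutlery box, 176 (x) x 240 (y) x 72 mm high, fixed: it neither slides nor lifts. Origin at the centre of its underside; x to its back, y along its length, z up; at yaw 0 its front (-x) faces the robot. Flat top at z = 72 mm: a row of five tiles along the front, the flap behind.
- row (a point): centre of the middle tile's face (box frame -58, 0, 70.5 mm; axes as the box). The five look-alike 40 x 40 mm wooden tiles have centres at y = +92, +46, 0, -46, -92 mm from here, faces 1.5 mm below the top, 4 mm bars flush with the top between them. Four are solid; one, another each time, is the catch's push button.
- catch (a joint): how far the push-button tile is pressed straight down (m): 0 = out, 0.008 = fully in. Sprung: gives from about 1.8 N, about 4 N when fully in; lets the flap go at about 5 mm; comes out again when released. The value does not tell which tile it is.
- flap: the flap, a wooden panel 106 (x) x 222 (y) x 9 mm filling the top behind the tiles, flush when shut. Origin on its hinge line at the back (box frame 79, 0, 68 mm), from where it runs to -x; front edge 31 mm behind the tiles' centres. Let go, it rises by itself (spring, 1 N at the edge) to a stop at 0.40 rad (its z axis tilts by that), edge about 42 mm up; it does not latch again.
- salt_shaker: glass salt shaker, 44 dia x 90 high, in front of the box (mm); a bystander, loose; origin at the centre of its underside, z up
- honey_jar: honey jar, 71 dia x 110 high, behind the box (mm); a bystander, loose; origin at the centre of its underside, z up
- mug_near: white mug, 86 x 119 x 101 high, behind the box (mm); a bystander, loose; origin at the centre of its underside, z up
- spice_1: spice jar with a black cap, 41 dia x 105 high, at the right-hand end of the box (mm); a bystander, loose; origin at the centre of its underside, z up

How it is judged:
By the outcome, as a careful person would: the job done as asked, in the order asked, and still so for the second after the job is handed in, with the robot touching nothing.
It also fails if it takes over 51 s, if anything falls off the work surface, if the arm or the gripper's body presses on something with over 40 N, if the wrist force passes 120 N, or if a joint passes its speed limit or range.

### The arm

A 6-joint arm with a two-finger parallel gripper is mounted at the origin on a cart in front of the work surface, level with it; the furniture and walls round the work are solid. World frame = base frame: x ahead of the robot, y to its left, z up, the work surface at z = 0. Lengths are in mm, angles in rad, forces in N, time in s.
With the tool pointing down it reaches from about 350 to 850 mm from the base axis. Payload 8.1 kg.
Tool frame: the origin (TCP) lies between the finger pads; the fingertips stand 25 mm ahead of it and the grasp point (between the pads) lies 6 mm ahead of it; z points along the fingers, y is the line along which they close (so a half turn about z gives the same grasp; the last joint's range is limited). The gripper opens to 85 mm and grips with 20 to 120 N. Pads are 22 mm wide; open, the fingers measure 114 mm over their backs; the gripper's body (76 mm by 85 mm) begins 54 mm behind the grasp point. The pads swing forward as they close: fully open they stand 13 mm farther back than shut.
Start: joints at [-1.257, 0.13, 1.488, -0, 1.523, -0.085], TCP at [233.008, -552.913, 256.292] pointing down, gripper open.
Joint ranges: [-2.96, 2.96], [-0.89, 2.26], [0.02, 2.5], [-1.34, 4.48], [0, 2.73], [-2.66, 2.66]. Speed limits (rad/s): [2.39, 2.39, 2.79, 3.14, 3.14, 3.14].

### API

Orientations are given as [roll, pitch, yaw] about the fixed x, y, z axes, in that order (R = Rz(yaw) Ry(pitch) Rx(roll)).
In Python, from plant import bot, vision gives the robot as it stands. The module is installed in compiled form; this text tells all that it offers.
- The arm moves only by the tool arm_command, never from a script. Its arguments are lists of equal length, an entry for each row: "jaw": the opening, from -1 (shut) to 1 (fully open); "offset": the shift along the world's x, y, z in cm, a list of three; "delta_rot": the turn, a rotation vector about the world's x, y, z in degrees, a list of three. A call has 1 to 10 rows; each row shifts and turns the commanded pose from where the row before left it; what a row does not reach is not made up. A row lasts 1/8 s, in which the tool goes at most 62.5 mm and 10.7 degrees, less where a joint would pass 70% of its speed; a pose out of reach is approached as far as the arm can. A call is refused whole if a number of a shift passes 6.25 or a number of a turn 10.7, either way. A call with a gripper value outside its range is refused whole. The fingers move at their own pace and stop on an object; "newtons" is the grip in N (left out, the last holds). Time passes only in rows, so rows that do not move let the fingers close. It gives the time, the measured TCP pose, the force, the opening and the grip force at its end, in the units of the state.
- bot.get_state(): the state, without advancing time (a new reading comes with each control period).
- vision.capture(name): name is "scene" or "top"; returns a dict with "image" (420x560x3 uint8, red, green, blue), "range_z" (420x560 float32, mm along the optical axis (not along the pixel's ray), 0 where there is no reading), "fx", "fy", "cx", "cy" (pixels), "R" (3x3) and "t" (3): a world point X has camera coordinates R X + t. Camera axes: x right, y down, z forward; pixel columns grow to the right and rows downward; lengths in mm; the calibration is good to about 2 mm. A picture is of the moment at which its call begins.
- bot.finish_job(): hands the job in; it is judged then, once.
The state is a dict: "clock": time; "qpos": joint angles; "qd": joint speeds; "tau": joint torques, N m; "eef_pos": TCP position; "ee_rot": TCP orientation; "ft_force": force on the tool from outside, world axes, zero at the start; "moment": the same for the moment, N m; "finger_gap": opening from 0.0 (shut) to 1.0 (fully open); "gripper_force": force on a finger pad.
Only numpy, scipy, OpenCV 4.12 (cv2) and the standard library are available. Lean on these libraries where they do the work, as an engineer would, in place of code of your own. Each camera call takes 0.05 s, during which the arm holds its last target. There are 200 camera calls.

## Working session

There is one attempt and no reset: what is moved stays moved. The work goes in short steps, Python scripts to look and compute and a tool call to move; the robot and the scene stay as the last step left them, time stands still between calls to the robot, and variables do not carry over. Pictures are saved under pics/ and viewed, at most 10 in all, crops included, and the job is handed in when it is done.

Besides the shell and the picture viewer there is one more tool, called after "Call:" as name(argument=value, ...) on one line, values as JSON. arm_command: Moves the arm, as the interface text tells. Its arguments: {"type":"object","properties":{"jaw":{"type":"array","items":{"type":"number"}},"offset":{"type":"array","items":{"type":"array","items":{"type":"number"}}},"delta_rot":{"type":"array","items":{"type":"array","items":{"type":"number"}}},"newtons":{"type":"number"}},"required":["jaw","offset","delta_rot"]}

```bash
mkdir -p pics
python3 - <<'E'
from plant import bot, vision
import cv2,numpy as np
print(bot.get_state())
for n in("top","scene"):
    d=vision.capture(n); cv2.imwrite(f"pics/{n}1.png",d["image"][:,:,::-1]); np.savez(f"{n}1.npz",**d)
E
```

```text
{'clock': 0.0, 'qpos': array([-1.25739611e+00,  1.31171380e-01,  1.48928178e+00,  2.56489252e-05,
        1.52299512e+00, -8.54341916e-02]), 'qd': array([-6.39158295e-04,  5.83047371e-05, -1.26247419e-04,  1.30433396e-03,
        2.91625334e-03,  1.20672458e-03]), 'tau': array([-9.35417884e-04, -5.69408011e+01, -5.00549126e+01, -1.88404501e-04,
        1.49724819e-02, -3.85111991e-05]), 'eef_pos': array([ 232.86093212, -552.42464137,  255.23691148]), 'ee_rot': array([-3.13974597e+00, -1.83865474e-04,  3.98832986e-01]), 'ft_force': array([-0.39001209, -0.27125491, -0.43327401]), 'moment': array([-0.04329503,  0.03135636, -0.02709511]), 'gripper_force': 0.0, 'finger_gap': 1.0006226817016242}
```

View pics/top1.png

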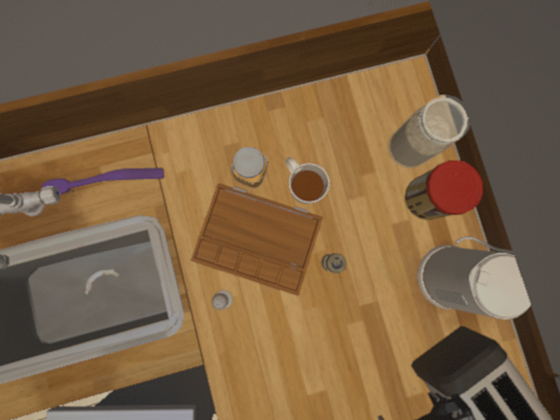

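View pics/scene1.png

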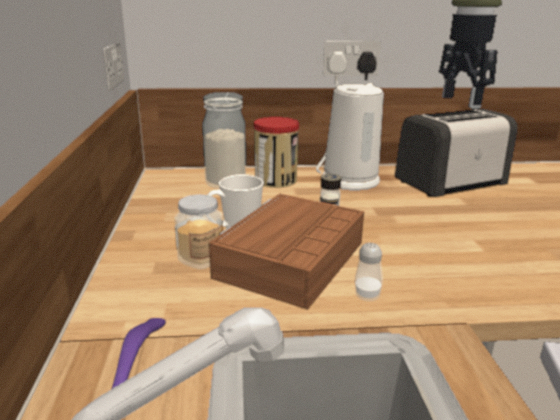

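The top view shows the box with corners at about (193,258), (298,294), (321,216) and (219,185). The tile row lies along its lower-left edge, the shaker is at (222,300) and the spice jar at (334,263). Next I fit the box from the range data.

Run:
```python
import cv2,numpy as np
d=np.load("top1.npz"); z=d["range_z"]; v,u=np.mgrid[:420,:560]
P=np.stack([(u-d["cx"])*z/d["fx"],(v-d["cy"])*z/d["fy"],z],-1)
W=(P-d["t"])@d["R"]
m=(W[...,2]>62)&(W[...,2]<80)&(z>0)&(u>185)&(u<330)&(v>175)&(v<300)
n,l,s,_=cv2.connectedComponentsWithStats(cv2.morphologyEx(m.astype(np.uint8),cv2.MORPH_OPEN,np.ones((5,5))))
k=1+np.argmax(s[1:,4]); Q=W[l==k]; print(s[k],Q.mean(0),np.median(Q[:,2]))
r=cv2.minAreaRect(Q[:,:2].astype(np.float32)); print(r, cv2.boxPoints(r))
def up(px):  # image point on plane z=72
    o=-d["R"].T@d["t"]; a=d["R"].T@np.array([(px[0]-d["cx"])/d["fx"],(px[1]-d["cy"])/d["fy"],1]); return o+a*(72-o[2])/a[2]
for p in [(193,258),(298,294),(321,216),(219,185)]: print(p,up(p).round(1))
for nm,(a,b,c,e) in dict(shaker=(205,240,283,315),spice=(320,350,250,278),mug=(284,332,158,205),honey=(230,270,145,190)).items():
    q=W[c:e,a:b].reshape(-1,3); q=q[(q[:,2]>85)&(q[:,2]<130)]; print(nm,len(q),q.mean(0).round(),q[:,2].max().round())
im=cv2.resize(d["image"][170:310,180:350,::-1],None,fx=4.5,fy=4.2,interpolation=cv2.INTER_CUBIC); cv2.imwrite("pics/c1.png",im)
```

```text
[ 193  185  123   90 6821] [ 537.66946032 -293.02129835   72.34012502] 72.40785190824299
((524.6756591796875, -295.7528991699219), (231.21029663085938, 178.85935974121094), 72.01136016845703) [[ 403.91534 -378.08856]
 [ 574.0317  -433.32544]
 [ 645.436   -213.41724]
 [ 475.31964 -158.18036]]
(193, 258) [ 479.5 -165.5   72. ]
(298, 294) [ 403.5 -387.5   72. ]
(321, 216) [ 568.8 -438.6   72. ]
(219, 185) [ 636.3 -217.9   72. ]
shaker 122 [ 391. -223.   88.] 92.0
spice 327 [ 470. -462.  105.] 110.0
mug 384 [ 652. -406.   96.] 105.0
honey 910 [ 676. -283.  106.] 114.0
```

View pics/c1.png

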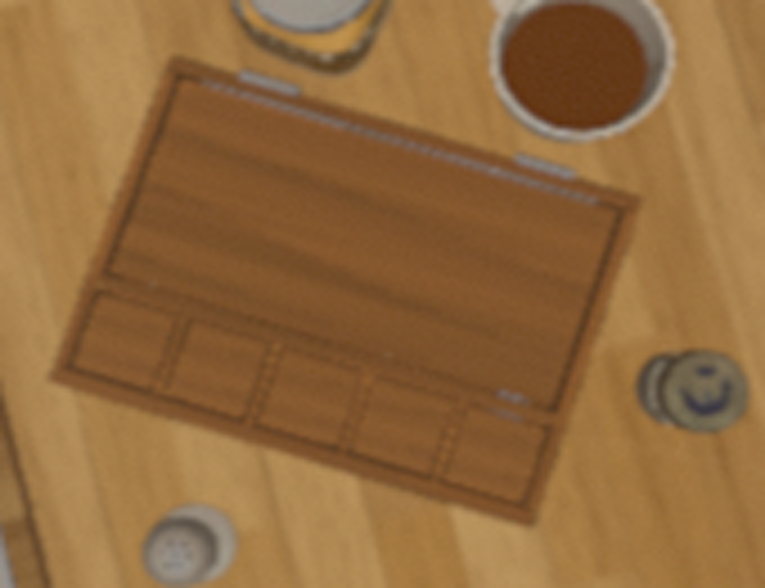

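The crop shows the five tiles at crop pixels of about (124,337), (217,369), (311,396), (403,426) and (495,455), with the flap behind them.

Run:
```python
import numpy as np
d=np.load("top1.npz"); R,t=d["R"],d["t"]; o=-R.T@t
def up(x,y,h):
    u=180+(x+.5)/4.5-.5; v=170+(y+.5)/4.2-.5
    a=R.T@np.array([(u-d["cx"])/d["fx"],(v-d["cy"])/d["fy"],1]); return (o+a*(h-o[2])/a[2])[:2]
C=[(178,58),(640,195),(535,523),(52,377)]; B=[(88,120),(88,-120),(-88,-120),(-88,120)]
T=[(124,337),(217,369),(311,396),(403,426),(495,455)]; BT=[(-58,y) for y in(92,46,0,-46,-92)]
X=np.array([up(*c,72) for c in C]+[up(*c,70.5) for c in T]); b=np.array(B+BT,float)
mx,mb=X.mean(0),b.mean(0); H=(b-mb).T@(X-mx); yaw=np.arctan2(H[0,1]-H[1,0],H[0,0]+H[1,1])
A=np.array([[np.cos(yaw),-np.sin(yaw)],[np.sin(yaw),np.cos(yaw)]]); c=mx-A@mb
print("yaw",yaw,"c",c); print((X-(b@A.T+c)).round(1)); print((np.array(BT)@A.T+c).round(1)); print((np.array(T)*0+X[4:]).round(1))
```

```text
yaw -0.3177323465303898 c [ 521.76166049 -301.42684409]
[[-3.1 -3.3]
 [ 0.8  2.5]
 [ 2.5 -0.6]
 [ 1.  -1.7]
 [ 1.2  1.1]
 [-0.6  0.8]
 [ 0.   0.1]
 [-0.8  0.4]
 [-1.1  0.7]]
[[ 495.4 -195.9]
 [ 481.  -239.6]
 [ 466.7 -283.3]
 [ 452.3 -327. ]
 [ 437.9 -370.7]]
[[ 496.6 -194.8]
 [ 480.4 -238.8]
 [ 466.7 -283.2]
 [ 451.5 -326.6]
 [ 436.9 -370. ]]
```

Call:
arm_command(jaw=[-1,-1,-1,-1,-1,-1,-1,-1,-1,-1], offset=[[4.1,3.63,0],[4.1,3.63,0],[4.1,3.63,0],[4.1,3.63,0],[4.1,3.63,0],[0,0,0],[0,0,-4.5],[0,0,-4.5],[0,0,-4],[0,0,0]], delta_rot=[[0,0,-10.2],[0,0,-10.2],[0,0,-10.2],[0,0,-10.4],[0,0,0],[0,0,0],[0,0,0],[0,0,0],[0,0,0],[0,0,0]], newtons=20)

```text
clock: 1.35
eef_pos: [434.7, -370.1, 122.0]
ee_rot: [-3.138, 0.008, -0.315]
ft_force: [0.1, 0.2, -0.6]
finger_gap: -0.004
gripper_force: 0.0
```

Run:
```python
from plant import bot, vision
import cv2
s=bot.get_state(); print(s)
d=vision.capture("top"); cv2.imwrite("pics/c2.png",cv2.resize(d["image"][170:310,180:350,::-1],None,fx=4.5,fy=4.2))
```

```text
{'clock': 1.35, 'qpos': array([-7.94947862e-01,  1.63731665e-01,  1.70332311e+00, -2.72943461e-04,
        1.28310830e+00,  1.09143857e+00]), 'qd': array([ 0.00435746, -0.04914389, -0.07498366,  0.00167241,  0.03779395,
        0.00238862]), 'tau': array([ 3.00356734e-02, -5.41619182e+01, -4.59553242e+01,  1.81005857e-03,
       -8.91653839e-01, -7.80551549e-03]), 'eef_pos': array([ 434.65896077, -370.05874787,  121.99803271]), 'ee_rot': array([-3.13787145,  0.00772486, -0.31549717]), 'ft_force': array([ 0.08125133,  0.18799702, -0.55916948]), 'moment': array([ 0.04545469, -0.06462753, -0.05955823]), 'gripper_force': 0.0, 'finger_gap': -0.00414891419964028}
```

View pics/c2.png

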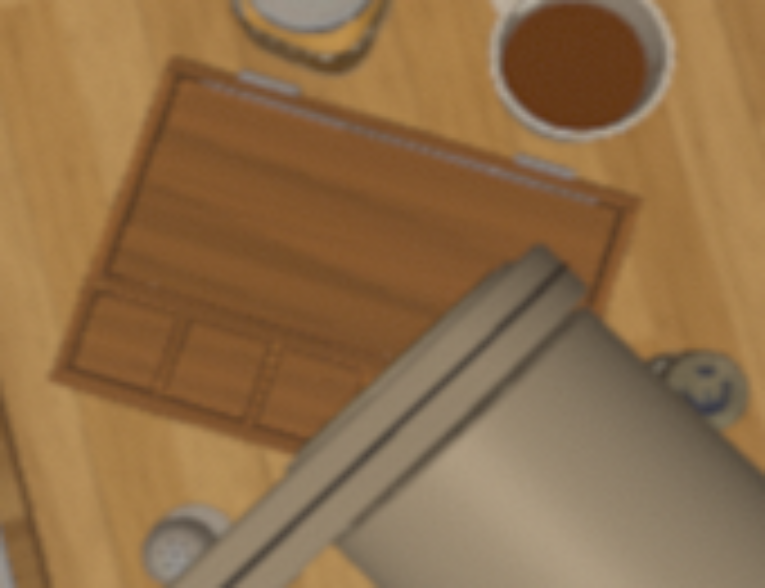

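The arm hides the tiles in this picture, at around (500,400), so I go by position and force. The spice jar has not moved.

Call:
arm_command(jaw=[-1,-1,-1,-1,-1], offset=[[0.3,0,-1.2],[0,0,-1.0],[0,0,-0.1],[0,0,0],[0,0,0]], delta_rot=[[0,0,0],[0,0,0],[0,0,0],[0,0,0],[0,0,0]])

```text
clock: 2.02
eef_pos: [440.8, -372.0, 103.8]
ee_rot: [3.141, -0.001, -0.315]
ft_force: [-0.0, 0.0, -0.7]
finger_gap: 0.002
gripper_force: 0.0
```

Call:
arm_command(jaw=[-1,-1,-1,-1,-1,-1], offset=[[-0.3,0.1,-0.4],[0,0,-0.15],[0,0,-0.1],[0,0,-0.1],[0,0,-0.1],[0,0,0]], delta_rot=[[0,0,0],[0,0,0],[0,0,0],[0,0,0],[0,0,0],[0,0,0]])

```text
clock: 2.78
eef_pos: [437.7, -370.9, 94.9]
ee_rot: [3.142, -0.0, -0.315]
ft_force: [-1.0, 0.7, 1.9]
finger_gap: 0.004
gripper_force: 0.8
```

Call:
arm_command(jaw=[-1,-1,-1], offset=[[0,0,-0.1],[0,0,-0.1],[0,0,0]], delta_rot=[[0,0,0],[0,0,0],[0,0,0]])

```text
clock: 3.15
eef_pos: [437.7, -370.9, 92.8]
ee_rot: [3.142, -0.0, -0.315]
ft_force: [-1.4, 1.2, 1.7]
finger_gap: 0.0
gripper_force: 1.2
```

The force stays at about 2.5 N as the tip goes down, so this tile gives. Pressing on.

Call:
arm_command(jaw=[-1,-1,-1,-1,-1], offset=[[0,0,-0.15],[0,0,-0.15],[0,0,-0.1],[0,0,-0.05],[0,0,0]], delta_rot=[[0,0,0],[0,0,0],[0,0,0],[0,0,0],[0,0,0]])

```text
clock: 3.78
eef_pos: [437.7, -370.9, 88.4]
ee_rot: [3.141, -0.0, -0.315]
ft_force: [-1.2, 1.4, 4.0]
finger_gap: -0.002
gripper_force: 1.8
```

```bash
cat > look.py <<'E'
from plant import bot, vision
import cv2,numpy as np,sys
d=vision.capture("scene"); cv2.imwrite(sys.argv[1],cv2.resize(d["image"][150:320,150:430,::-1],None,fx=2.8,fy=2.8))
d=vision.capture("top"); z=d["range_z"]; v,u=np.mgrid[:420,:560]
P=np.stack([(u-d["cx"])*z/d["fx"],(v-d["cy"])*z/d["fy"],z],-1); W=(P-d["t"])@d["R"]
c=np.array([521.8,-301.4]); y=-.3177; L=(W[...,:2]-c)@np.array([[np.cos(y),-np.sin(y)],[np.sin(y),np.cos(y)]])
for x in(-20,0,20,40,60):
    m=(abs(L[...,0]-x)<5)&(L[...,1]>40)&(L[...,1]<100)&(z>0); print(x,np.median(W[...,2][m]).round(1))
for nm,(a,b,e,f) in dict(shaker=(205,240,283,315),spice=(320,350,250,278),mug=(284,332,158,205),honey=(230,270,145,190)).items():
    q=W[e:f,a:b].reshape(-1,3); q=q[(q[:,2]>85)&(q[:,2]<130)]; print(nm,len(q),q.mean(0).round())
print(bot.get_state()["ft_force"])
E
python3 look.py pics/s2.png
```

```text
-20 110.0
0 105.8
20 97.4
40 88.8
60 80.4
shaker 93 [ 393. -220.   88.]
spice 290 [ 471. -464.  105.]
mug 385 [ 652. -406.   96.]
honey 904 [ 676. -283.  107.]
[-0.98076843  1.01369814  3.5068953 ]
```

View pics/s2.png

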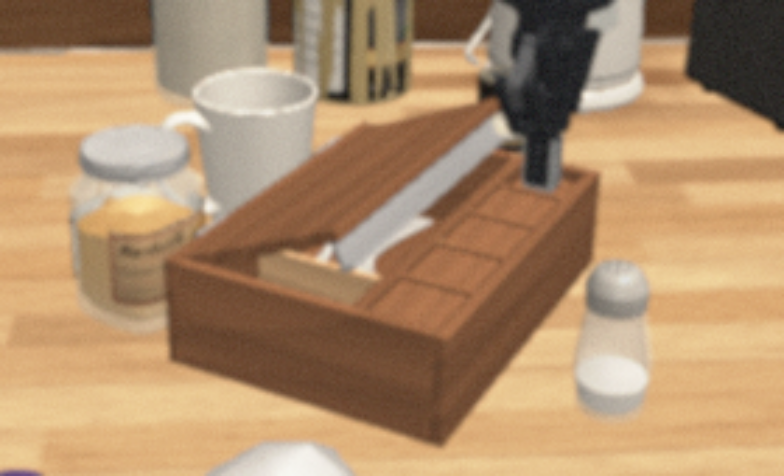

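The flap stands open, its edge near (345,255) to (505,110) in the crop and its slope about 0.40 rad. The bystanders have not moved. Taking the hand straight up and away.

Call:
arm_command(jaw=[-1,-1,-1,-1,-1,-1,-1,-1,-1,-1], offset=[[0,0,0.8],[0,0,1.5],[-0.3,0.1,3],[-0.3,0.1,4],[0,0,4],[0,0,3],[-3,-3,0],[-4,-4,0],[-3,-3,0],[0,0,0]], delta_rot=[[0,0,0],[0,0,0],[0,0,0],[0,0,0],[0,0,0],[0,0,0],[0,0,0],[0,0,0],[0,0,0],[0,0,0]])

```text
clock: 5.12
eef_pos: [329.4, -470.6, 252.1]
ee_rot: [3.141, 0.0, -0.319]
ft_force: [0.1, 0.2, -0.4]
finger_gap: 0.004
gripper_force: 0.0
```

Call:
arm_command(jaw=[-1,-1,-1,-1], offset=[[0,0,0],[0,0,0],[0,0,0],[0,0,0]], delta_rot=[[0,0,0],[0,0,0],[0,0,0],[0,0,0]])

```text
clock: 5.62
eef_pos: [332.1, -468.4, 251.3]
ee_rot: [-3.142, -0.0, -0.314]
ft_force: [-0.1, -0.8, 0.3]
finger_gap: -0.0
gripper_force: 0.0
```

```bash
python3 look.py pics/s3.png
```

```text
-20 109.5
0 105.8
20 97.8
40 89.0
60 80.5
shaker 129 [ 391. -223.   88.]
spice 328 [ 470. -462.  105.]
mug 386 [ 652. -406.   96.]
honey 901 [ 676. -283.  107.]
[-0.52416422  0.64974698 -0.32369224]
```

View pics/s3.png

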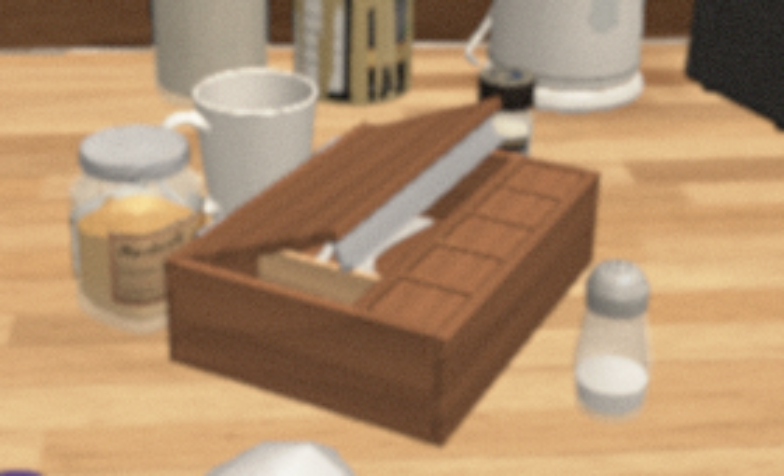

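The flap stays open with the hand clear, and the jars, shaker and mug stand where they were.

```bash
python3 -c "from plant import bot; print(bot.finish_job())"
```

```text
the job is handed in; nothing more can be done
None
```

Done: the button was the right-hand end tile (y = -92 mm); pressing it let the flap spring open, the hand is clear, the bystanders haven't moved, and the job is handed in at about 5.7 s (no verdict was returned).

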